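# Push the purge nozzle into the push-in coupling until it locks

### The job

Take the steel purge nozzle out of the rack and push its grooved stem down into the push-in coupling on the base plate, past the grip inside until it is fully home and locks, so that the black release collar in its mouth springs back up and the nozzle stays in when you let go. How deep the grip sits differs from coupling to coupling, so go by feel: push firmly but do not force it, and leave the oil bottle, the objective lens and the glass dish where they stand.

Things in the scene. Friction and masses are not known exactly. Their poses are not given: they have to be found in the camera images.
- coupling: Push-in coupling fixed to the table: base plate 74 x 58 x 12 mm, on it an upright steel body, a tube 38 mm outside and 31 mm inside, rim 78 mm above the table; in it sits a black release collar; brass inlet stub at the side. Origin under the base plate's centre, z up along the bore. A push that stops solid at 12 to 15 N is home; over 32 N between nozzle and coupling is forcing it.
- mouth (a point): Centre of the rim, on the bore axis, 78 mm above the table. The collar (bore 13.8 mm) lies recessed 3 to 19 mm below; 11 mm under its top are three spring jaws: the nose enters them 14 to 30 mm below the rim (hidden, differs each time) and spreads them with 3 to 10 N over 5 mm. They snap into the groove 23 mm past that entry (37 to 53 mm below the rim); a solid stop lies 1 mm deeper.
- collar (a joint): Travel of the black release collar, m: 0 = up, positive = down, at most 0.004. It is coupled to the jaws: about 3 mm down while the stem spreads them, back at 0 when they close. From 17 mm past the entry an ejector spring (2 to 6 N) also pushes the nozzle up, and pushes it back out a little if it is let go before the snap.
- nozzle_grip (a point): Centre of the ribbed grip sleeve (20 mm in diameter, 40 mm long) of the purge nozzle, on its axis, 80 mm above the nozzle's lower end. The nozzle is a straight upright steel part, 118 mm long, about 90 g, its z axis along its length; above the sleeve it narrows to a 10 mm spout.
- nozzle_tip (a point): Centre of the flat lower end of the nozzle's stem. The stem is 12 mm in diameter and 60 mm long up to the sleeve; its end is chamfered from 5.6 to 12 mm over 5 mm, and a groove 6.8 mm in diameter runs round it from 20 to 26 mm above the end.
- nozzle: The purge nozzle itself; origin at nozzle_tip, z along its length towards the spout.
- rack: Grey block 56 x 104 x 40 mm, fixed, with three upright holes 14 mm in diameter and 30 mm deep in a row along its y; the nozzle stands in the middle one, its lower end 10 mm above the table. Origin at the centre of the underside.
- immersion_oil: Bystander: small amber dropper bottle, 30 mm in diameter, 86 mm tall, origin at the centre of its base.
- objective: Bystander: objective lens standing upright, 34 mm in diameter, 60 mm tall, origin at the centre of its base.
- glass_dish: Bystander: flat round glass dish, 38 mm in diameter, 11 mm tall, origin at the centre of its base.

How it is judged:
By the outcome, as a careful person would: the job done as asked, in the order asked, and still so for the second after the job is handed in, with the robot touching nothing.
It also fails if it takes over 38 s, if anything falls off the work surface, if the arm or the gripper's body presses on something with over 40 N, if the wrist force passes 120 N, or if a joint passes its speed limit or range.

### The arm

A 6-joint arm with a two-finger parallel gripper is mounted at the origin on a cart in front of the work surface, level with it; the furniture and walls round the work are solid. World frame = base frame: x ahead of the robot, y to its left, z up, the work surface at z = 0. Lengths are in m, angles in rad, forces in N, time in s.
With the tool pointing down it reaches from about 0.3 to 0.85 m from the base axis. Payload 4.2 kg.
Tool frame: the origin (TCP) lies midway between the tips of the shut fingers; the grasp point (between the pads) lies 19 mm behind it; z points along the fingers, y is the line along which they close (so a half turn about z gives the same grasp; the last joint's range is limited). The gripper opens to 91 mm and grips with 3 to 60 N. Pads are 32 mm wide; open, the fingers measure 118 mm over their backs; the gripper's body (76 mm by 178 mm) begins 60 mm behind the grasp point.
Start: joints at [-1.234, 0.32, 1.565, -0, 1.257, -0.02], TCP at [0.201, -0.539, 0.214] pointing down, gripper open.
Joint ranges: [-3.11, 3.11], [-0.84, 2.01], [0.21, 2.61], [-1.34, 4.49], [0.05, 2.63], [-2.56, 2.56]. Speed limits (rad/s): [2.57, 2.57, 3.14, 3.14, 3.14, 3.14].

### API

Orientations are given as a rotation vector (axis times angle).
In Python, from workcell import env gives the robot as it stands.
- The arm moves only by the tool apply_moves, never from a script. Its argument "plan" is one flat list of numbers, 7 for each row, row after row: the finger opening in mm, from 0 to 91.2, then the shift along the tool's x, y, z in units of 30 mm (1.0 is 30 mm), then the turn, a rotation vector about the tool's x, y, z in units of 5 degrees (1.0 is 5 degrees). In form: [gripper, x, y, z, wx, wy, wz, gripper, x, y, z, wx, wy, wz, ...]. A call has 1 to 10 rows; each row is the pose to reach, as a shift and turn from the pose commanded when the call began, along the tool's axes at that moment; what a row does not reach only later rows make up. A row lasts 1/10 s, in which the tool goes at most 50 mm and 8.59 degrees, less where a joint would pass 70% of its speed; a pose out of reach is approached as far as the arm can. A call with a gripper value outside its range is refused whole. The fingers move at their own pace and stop on an object; "newtons" is the grip in N (left out, the last holds). Time passes only in rows, so rows that repeat a pose let the fingers close. It gives the time, the measured TCP pose, the force, the opening and the grip force at its end, in the units of the state.
- env.read_state(): the state, without advancing time (a new reading comes with each control period).
- env.read_camera(name): name is "scene" or "side" or "wrist"; returns the picture (384x512x3 uint8, red, green, blue); there is no depth.
- env.get_calibration(name): a dict with "camera_matrix" (3x3 intrinsics, pixels), "dist" ([k1, k2, p1, p2, k3] as OpenCV has them; the pictures are not rectified), "extrinsics" (4x4, takes a point from world to camera coordinates). Camera axes: x right, y down, z forward; pixel columns grow to the right and rows downward; lengths in m; the calibration is good to about 2 mm. A picture is of the moment at which its call begins: read the wrist's pose just before it. get_calibration takes no time and is no camera call; for the wrist camera it gives the pose at the moment of the call.
- env.sign_off(): hands the job in; it is judged then, once.
Trained networks look in the newest picture that a camera, given by its name, has taken for a name from the list of things; names that differ only in an ending like _2 or _b are one class to them, and where a whole thing is asked for, a point or a joint stands for the part that bears it (a point fixed in the world has none). Each returns a list of dicts, best first, with "conf" (0 to 1); they miss things now and then, are a little off and sometimes report something else, mostly with a low value. They report only what shows in the picture. A call takes as long as a camera call.
- env.regions_of(label, camera): "region" (384x512 bool, what is visible of it) and "rect" ([left, top, right, bottom] in pixels, round what is visible of it).
The state is a dict: "t": time; "qpos": joint angles; "qvel": joint speeds; "tau": joint torques, N m; "tool_pos": TCP position; "eef_rot": TCP orientation; "contact_force": force on the tool from outside, world axes, zero at the start; "moment": the same for the moment, N m; "grip_width": finger opening in m; "grip_force": force on a finger pad.
Only numpy, scipy, OpenCV 4.12 (cv2) and the standard library are available. Lean on these libraries where they do the work, as an engineer would, in place of code of your own. Each camera call takes 0.05 s, during which the arm holds its last target. There are 200 camera calls.

## Working session

There is one attempt and no reset: what is moved stays moved. The work goes in short steps, Python scripts to look and compute and a tool call to move; the robot and the scene stay as the last step left them, time stands still between calls to the robot, and variables do not carry over. Pictures are saved under pics/ and viewed, at most 10 in all, crops included, and the job is handed in when it is done.

Besides the shell and the picture viewer there is one more tool, called as a command line: name --argument value ..., lists and objects as JSON in quotes. apply_moves: Moves the arm, as the interface text tells. Its arguments: {"type":"object","properties":{"plan":{"type":"array"},"newtons":{"type":"number"}},"required":["plan"]}

```bash
mkdir -p pics; cat > h.py <<'E'
from workcell import env
import numpy as np, cv2
def cal(n):
    c=env.get_calibration(n); return np.array(c["camera_matrix"]),np.array(c["dist"]),np.array(c["extrinsics"])
def ray(n,uv,c=None):
    K,d,E=c or cal(n); p=cv2.undistortPoints(np.array([[uv]],float),K,d)[0,0]
    R,t=E[:3,:3],E[:3,3]; return -R.T@t, R.T@np.array([p[0],p[1],1.])
def onz(n,uv,z,c=None):
    o,r=ray(n,uv,c); return o+r*(z-o[2])/r[2]
def proj(n,P,c=None):
    K,d,E=c or cal(n); return cv2.projectPoints(np.atleast_2d(np.array(P,float)),cv2.Rodrigues(E[:3,:3])[0],E[:3,3],K,d)[0][:,0]
E
python3 - <<'E'
from h import *
ims=[]
for n in("scene","side"):
    im=env.read_camera(n); ims.append(im[:,:,::-1])
    K,d,E=cal(n); print(n,K[0,0],-E[:3,:3].T@E[:3,3],E[2,:3])
    for l in("coupling","nozzle","rack","immersion_oil","objective","glass_dish"):
        for r in env.regions_of(l,n)[:2]:
            print(l,round(r["conf"],2),r["rect"],onz(n,((r["rect"][0]+r["rect"][2])/2,r["rect"][3]),0).round(3))
cv2.imwrite("pics/a.png",cv2.resize(ims[0],(800,600)));cv2.imwrite("pics/b.png",cv2.resize(ims[1],(800,600)))
s=env.read_state();print(s)
E
```

```text
scene 430.02524520273727 [0.09349709 0.56509762 0.71986737] [ 0.43267475 -0.58159629 -0.68886741]
coupling 0.64 [285.2, 178.8, 325.2, 219.3] [ 0.411 -0.022  0.   ]
nozzle 0.65 [191.9, 241.7, 202.9, 279.0] [0.502 0.241 0.   ]
rack 0.73 [172.8, 248.5, 229.7, 307.5] [0.452 0.284 0.   ]
immersion_oil 0.61 [210.6, 189.0, 221.4, 219.2] [0.577 0.095 0.   ]
objective 0.69 [277.9, 143.5, 287.0, 164.5] [ 0.561 -0.152  0.   ]
glass_dish 0.67 [264.2, 248.1, 287.6, 263.3] [0.396 0.118 0.   ]
side 460.7213069223128 [ 0.27470181 -0.68940468  0.77189744] [ 0.22183488  0.7129733  -0.66517543]
coupling 0.56 [217.4, 229.4, 257.7, 269.9] [ 0.428 -0.083 -0.   ]
nozzle 0.62 [218.7, 135.1, 227.6, 163.6] [0.499 0.28  0.   ]
rack 0.83 [210.2, 151.7, 233.6, 184.6] [0.472 0.197 0.   ]
immersion_oil 0.59 [275.6, 176.9, 284.9, 204.7] [0.586 0.075 0.   ]
immersion_oil 0.59 [218.4, 132.1, 228.1, 164.6] [0.498 0.276 0.   ]
objective 0.67 [308.5, 263.4, 327.6, 291.4] [ 0.565 -0.19   0.   ]
glass_dish 0.73 [199.8, 203.7, 215.7, 218.7] [0.406 0.088 0.   ]
{'t': 0.7, 'qpos': array([-1.23397693e+00,  3.19555088e-01,  1.56447393e+00,  4.07690576e-07,
        1.25738452e+00, -2.00267018e-02]), 'qvel': array([0.00018798, 0.0003055 , 0.0011404 , 0.00226648, 0.00061469,
       0.00053518]), 'tau': array([-8.11303125e-04, -4.12228703e+01, -2.32191736e+01,  7.25696445e-02,
        3.76108394e-02, -1.40526379e-05]), 'tool_pos': array([ 0.20085596, -0.53881063,  0.2140119 ]), 'eef_rot': array([3.09154524e+00, 5.57531628e-01, 4.49781298e-05]), 'contact_force': array([-0.0205878 , -0.35545956, -0.42019298]), 'moment': array([-0.05416188,  0.00811158,  0.00119603]), 'grip_force': 0.0, 'grip_width': 0.091084086662796}
```

View pics/a.png

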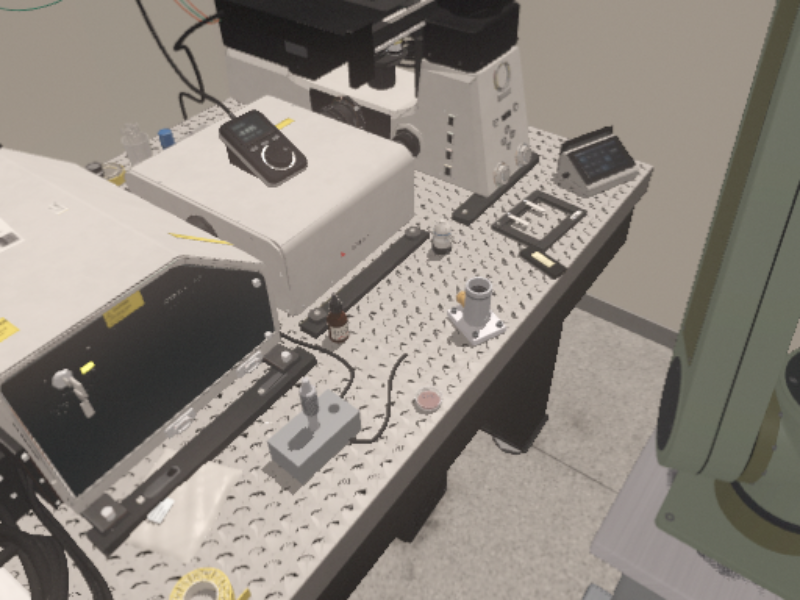

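View pics/b.png

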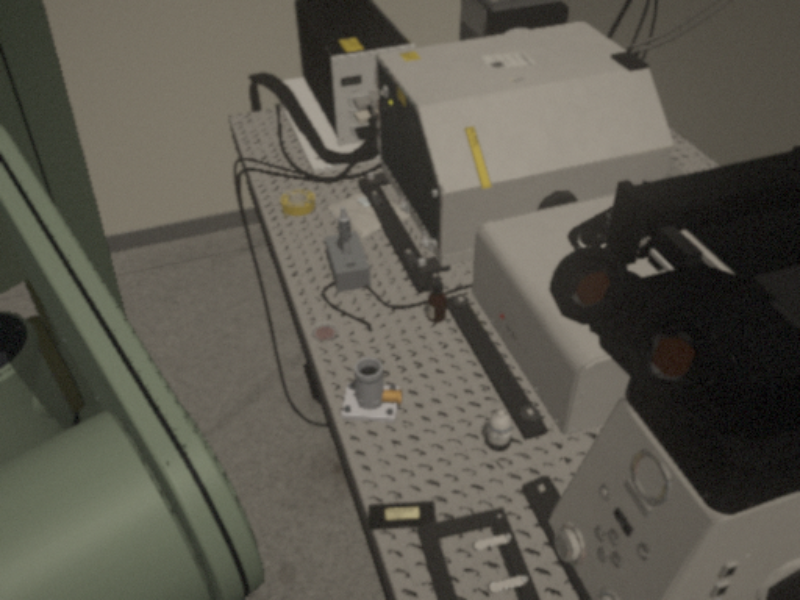

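```bash
python3 - <<'E'
from h import *
f=1.5625
def tri(a,b):
    o1,r1=ray("scene",np.array(a)/f);o2,r2=ray("side",np.array(b)/f)
    A=np.c_[r1,-r2];s=np.linalg.lstsq(A,o2-o1,rcond=None)[0]
    p,q=o1+s[0]*r1,o2+s[1]*r2;return ((p+q)/2).round(4),np.linalg.norm(p-q).round(4)
print("spout",tri((307,382),(344,212)),"rim",tri((479,286),(369,370)))
for n,p in(("scene",(479,286)),("side",(369,370))): print("rim z.078",onz(n,np.array(p)/f,.078).round(4))
for n,p in(("scene",(307,382)),("side",(344,212))): print("spout z.128",onz(n,np.array(p)/f,.128).round(4))
print("rack top corners",[onz("scene",np.array(p)/f,.04).round(3) for p in((270,438),(330,390),(360,410),(297,460))])
for k,p in dict(railL0=(95,545),railL1=(312,355),railR0=(312,330),railR1=(428,230),house1=(280,345),houseR=(290,310),scope=(490,190)).items(): print(k,onz("scene",np.array(p)/f,0).round(3))
# heights of housing edges assuming vertical
print("housetop black-corner tri",tri((268,262),(437,250)))
print("wb top corner",tri((292,238),(477,235)), "far", tri((411,140),(598,300)))
E
```

```text
spout (array([0.4869, 0.2401, 0.1194]), np.float64(0.0027)) rim (array([ 0.4354, -0.0572,  0.0728]), np.float64(0.0018))
rim z.078 [ 0.4316 -0.052   0.078 ]
rim z.078 [ 0.435  -0.0615  0.078 ]
spout z.128 [0.4797 0.2449 0.128 ]
spout z.128 [0.4855 0.229  0.128 ]
rack top corners [array([0.515, 0.288, 0.04 ]), array([0.504, 0.19 , 0.04 ]), array([0.452, 0.192, 0.04 ]), array([0.467, 0.291, 0.04 ])]
railL0 [0.599 0.489 0.   ]
railL1 [ 0.591  0.135 -0.   ]
railR0 [0.624 0.098 0.   ]
railR1 [ 0.621 -0.199  0.   ]
house1 [ 0.642  0.147 -0.   ]
houseR [0.68  0.085 0.   ]
scope [ 0.595 -0.364  0.   ]
housetop black-corner tri (array([0.625 , 0.1246, 0.1228]), np.float64(0.0662))
wb top corner (array([0.6492, 0.0809, 0.1478]), np.float64(0.0081)) far (array([ 0.6609, -0.1745,  0.1993]), np.float64(0.0576))
```

```bash
cat >> h.py <<'E'
from scipy.spatial.transform import Rotation as Ro
def rel(p,yaw_target=(np.pi,0,0)):
    s=env.read_state();R=Ro.from_rotvec(s["eef_rot"])
    d=R.inv().apply(np.array(p)-s["tool_pos"])/.03
    w=(R.inv()*Ro.from_rotvec(yaw_target)).as_rotvec()*180/np.pi/5
    return d.round(3),w.round(3)
E
python3 -c "
from h import *
print(rel((.42,-.06,.28)))
s=env.read_state();R=Ro.from_rotvec(s['eef_rot']);K,d,E=cal('wrist')
print(R.inv().apply(-E[:3,:3].T@E[:3,3]-s['tool_pos']),R.inv().apply(E[2,:3]),K[0,0])"
```

```text
(array([ 12.42 , -12.403,  -2.202]), array([ 2.000e-03, -0.000e+00,  4.089e+00]))
[ 0.07866843 -0.00079712 -0.1710011 ] [-2.78569911e-01 -5.10935607e-04  9.60415818e-01] 264.51256558443964
```

apply_moves --plan '[91,12.42,-12.4,-2.2,0,0,4.09,91,12.42,-12.4,-2.2,0,0,4.09,91,12.42,-12.4,-2.2,0,0,4.09,91,12.42,-12.4,-2.2,0,0,4.09,91,12.42,-12.4,-2.2,0,0,4.09,91,12.42,-12.4,-2.2,0,0,4.09,91,12.42,-12.4,-2.2,0,0,4.09,91,12.42,-12.4,-2.2,0,0,4.09,91,12.42,-12.4,-2.2,0,0,4.09,91,12.42,-12.4,-2.2,0,0,4.09]'

```text
t: 1.7
tool_pos: [0.4076, -0.0862, 0.2767]
eef_rot: [3.141, -0.0, 0.002]
contact_force: [0.8, -0.5, -0.3]
grip_width: 0.0912
grip_force: 0.0
```

```bash
python3 -c "
from h import *
print(env.read_state()['tool_pos'],rel((.42,-.06,.28)))"
```

```text
[ 0.40762496 -0.08621718  0.27674638] (array([ 0.412, -0.874, -0.108]), array([ 0.007, -0.015, -0.003]))
```

apply_moves --plan '[91,0.1,-0.2,0,0,0,0,91,0.1,-0.2,0,0,0,0,91,0.1,-0.2,0,0,0,0]'

```text
t: 2.0
tool_pos: [0.4097, -0.0829, 0.2758]
eef_rot: [3.141, -0.001, -0.001]
contact_force: [0.3, -0.8, -0.4]
grip_width: 0.0914
grip_force: 0.0
```

```bash
cat > look.py <<'E'
from h import *
import sys
s=env.read_state();c=cal("wrist");im=env.read_camera("wrist")
print(s["tool_pos"],s["eef_rot"])
for l in sys.argv[2:]:
    for r in env.regions_of(l,"wrist")[:2]: print(l,round(r["conf"],2),np.round(r["rect"]))
cv2.imwrite(f"pics/{sys.argv[1]}.png",cv2.resize(im[:,:,::-1],(800,600)))
np.savez(sys.argv[1]+".npz",K=c[0],d=c[1],E=c[2],im=im)
E
python3 look.py c coupling collar
```

```text
[ 0.40967263 -0.08292527  0.2758206 ] [ 3.14083936e+00 -8.47637323e-04 -1.33568653e-03]
coupling 0.7 [221. 117. 268. 174.]
collar 0.6 [226. 143. 250. 163.]
```

View pics/c.png

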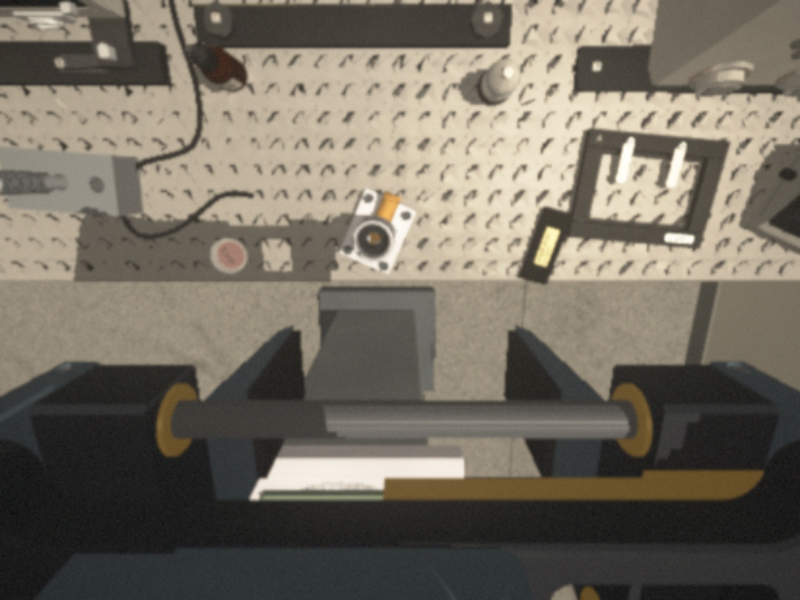

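The coupling's mouth is at about (374,239) px in the 800-wide picture; the rack shows at left (60,180), and the nozzle lies toward its left edge.

```bash
python3 - <<'E'
from h import *
z=np.load("c.npz");c=(z["K"],z["d"],z["E"])
print(onz("",np.array((374,239))/1.5625,.078,c), onz("",(238.,153.),.075,c))
print("plate",[onz("",np.array(p)/1.5625,.012,c).round(4) for p in((362,190),(413,208),(388,271),(340,250))])
print("rack",[onz("",np.array(p)/1.5625,.04,c).round(4) for p in((112,155),(119,214))])
g=z["im"][100:190,200:300,::-1];cv2.imwrite("pics/c2.png",cv2.resize(g,(800,720),interpolation=2)[:600])
print(rel((.45,.235,.24)))
E
```

```text
[ 0.4371031  -0.05578737  0.078     ] [ 0.43663131 -0.05366213  0.075     ]
plate [array([ 0.4777, -0.0399,  0.012 ]), array([ 0.4598, -0.0918,  0.012 ]), array([ 0.3936, -0.0654,  0.012 ]), array([ 0.4163, -0.0148,  0.012 ])]
rack [array([0.5099, 0.189 , 0.04  ]), array([0.456 , 0.1929, 0.04  ])]
(array([  1.318, -10.62 ,   1.191]), array([ 0.004,  0.007, -0.032]))
```

View pics/c2.png

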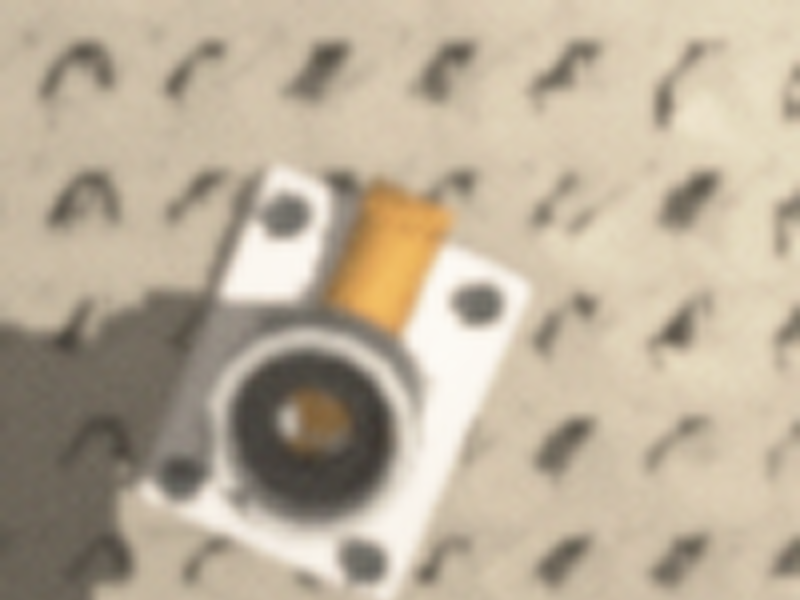

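Crop: rim circle centred at (314,424), i.e. full-frame (239,153); mouth ≈ (0.437, −0.055). Now to the nozzle.

apply_moves --plan '[91,1.3,-10.6,1.2,0,0,0,91,1.3,-10.6,1.2,0,0,0,91,1.3,-10.6,1.2,0,0,0,91,1.3,-10.6,1.2,0,0,0,91,1.3,-10.6,1.2,0,0,0,91,1.3,-10.6,1.2,0,0,0,91,1.3,-10.6,1.2,0,0,0,91,1.3,-10.6,1.2,0,0,0,91,1.3,-10.6,1.2,0,0,0]'

```text
t: 3.05
tool_pos: [0.4494, 0.2347, 0.2397]
eef_rot: [3.14, -0.002, -0.001]
contact_force: [-0.0, 0.8, -1.2]
grip_width: 0.0909
grip_force: 0.0
```

```bash
python3 look.py d nozzle rack
```

```text
[0.44939525 0.23465744 0.23969858] [ 3.14029181e+00 -1.58723204e-03 -1.28183071e-03]
nozzle 0.49 [245. 141. 261. 164.]
rack 0.95 [215. 126. 290. 171.]
rack 0.2 [416. 146. 495. 200.]
```

View pics/d.png

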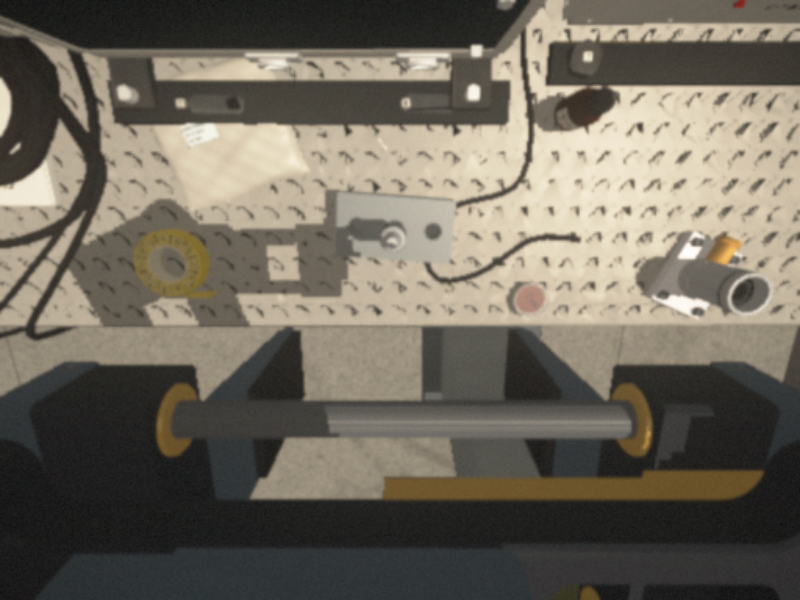

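Nozzle (spout at ~(395,240) px, sleeve ring ~(393,237)) stands in the rack; a rack hole is at (433,231); the coupling mouth is at (749,294).

```bash
python3 - <<'E'
from h import *
z=np.load("d.npz");c=(z["K"],z["d"],z["E"]);f=1.5625
P=lambda p,h:onz("",np.array(p)/f,h,c).round(4)
print("spout",P((395,241),.128),"sleeve top",P((394,237),.11))
cs=[P(p,.04) for p in((337,192),(455,199),(451,263),(335,256))];print("rack",cs,np.mean(cs,0)); print("hole",P((433,231),.04)); print("rim",P((749,294),.078))
g=z["im"][115:180,205:300,::-1];cv2.imwrite("pics/d2.png",cv2.resize(g,(798,546),interpolation=2))
E
```

```text
spout [0.4874 0.2412 0.128 ] sleeve top [0.4877 0.2423 0.11  ]
rack [array([0.5174, 0.2931, 0.04  ]), array([0.5114, 0.1905, 0.04  ]), array([0.4547, 0.1922, 0.04  ]), array([0.4612, 0.2975, 0.04  ])] [0.486175 0.243325 0.04    ]
hole [0.4837 0.2091 0.04  ]
rim [ 0.4358 -0.0531  0.078 ]
```

View pics/d2.png

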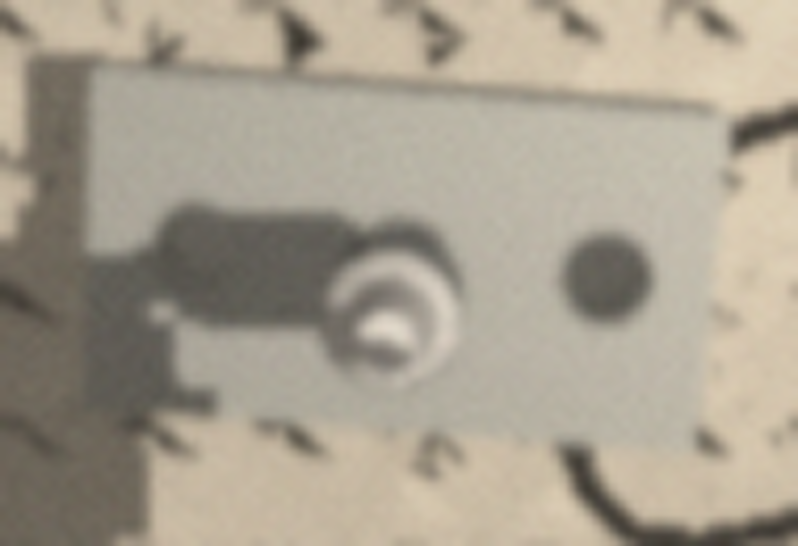

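```bash
python3 -c "
from h import *
print(rel((.487,.2425,.24)),rel((.487,.2425,.073)))"
```

```text
(array([ 1.252, -0.28 ,  0.011]), array([ 0.004, -0.003, -0.029])) (array([ 1.25 , -0.282,  5.578]), array([ 0.004, -0.003, -0.029]))
```

apply_moves --plan '[70,1.25,-0.28,0,0,0,0,70,1.25,-0.28,1.5,0,0,0,70,1.25,-0.28,3,0,0,0,70,1.25,-0.28,4.5,0,0,0,70,1.25,-0.28,5.57,0,0,0,70,1.25,-0.28,5.57,0,0,0,70,1.25,-0.28,5.57,0,0,0]'

```text
t: 3.9
tool_pos: [0.4875, 0.2436, 0.0738]
eef_rot: [-3.141, 0.002, -0.001]
contact_force: [0.4, 0.5, 0.6]
grip_width: 0.0699
grip_force: 0.0
```

apply_moves --plan '[0,0,0,0,0,0,0,0,0,0,0,0,0,0,0,0,0,0,0,0,0,0,0,0,0,0,0,0,0,0,0,0,0,0,0,0,0,0,0,0,0,0,0,0,0,0,0,0,0]' --newtons 45

```text
t: 4.6
tool_pos: [0.4867, 0.2443, 0.073]
eef_rot: [3.141, 0.0, 0.0]
contact_force: [0.7, -0.4, 0.2]
grip_width: 0.019
grip_force: 45.0
```

```bash
python3 -c "
from h import *
print(rel((.437,-.055,.165)))"
```

```text
(array([-1.658,  9.977, -3.067]), array([ 0.001, -0.   ,  0.001]))
```

apply_moves --plan '[0,0,0,-0.7,0,0,0,0,0,0,-1.5,0,0,0,0,0,0,-2.5,0,0,0,0,0,0,-3.6,0,0,0,0,0,0,-3.6,0,0,0]'

```text
t: 5.1
tool_pos: [0.4893, 0.2455, 0.1853]
eef_rot: [-3.138, 0.0, -0.013]
contact_force: [0.7, 0.5, -0.6]
grip_width: 0.0193
grip_force: 44.9
```

```bash
python3 -c "
from h import *
print(rel((.437,-.055,.173)))"
```

```text
(array([-1.746, 10.019,  0.356]), array([-0.046, -0.097, -0.001]))
```

apply_moves --plan '[0,-1.67,9.95,0.2,0,0,0,0,-1.67,9.95,0.2,0,0,0,0,-1.67,9.95,0.2,0,0,0,0,-1.67,9.95,0.2,0,0,0,0,-1.67,9.95,0.2,0,0,0,0,-1.67,9.95,0.2,0,0,0,0,-1.67,9.95,0.2,0,0,0,0,-1.67,9.95,0.2,0,0,0,0,-1.67,9.95,0.2,0,0,0,0,-1.67,9.95,0.2,0,0,0]'

```text
t: 6.1
tool_pos: [0.4368, -0.0529, 0.1747]
eef_rot: [-3.141, -0.003, 0.001]
contact_force: [-0.9, 0.1, -0.4]
grip_width: 0.0192
grip_force: 44.9
```

```bash
python3 look.py e nozzle coupling collar; python3 - <<'E'
from h import *
z=np.load("e.npz");c=(z["K"],z["d"],z["E"]);s=env.read_state()
t=s["tool_pos"];print(proj("",[t+[0,0,.019],t-[0,0,.063]],c), proj("",[[.437,-.055,.078]],c))
g=z["im"][110:310,130:390,::-1];cv2.imwrite("pics/e2.png",cv2.resize(g,(780,600),interpolation=2))
print(rel((.437,-.055,.173)))
for n in("scene","side"):
    im=env.read_camera(n);uv=proj(n,[[.437,-.055,.09]])[0].astype(int);print(n,uv)
    u,v=uv;np.save(n+"_e.npy",im)
    g=im[v-40:v+35,u-40:u+40,::-1];cv2.imwrite(f"pics/e_{n}.png",cv2.resize(g,(400,375),interpolation=2))
cv2.imwrite("pics/e3.png",np.hstack([cv2.imread("pics/e_scene.png"),cv2.imread("pics/e_side.png")]))
E
```

```text
[ 0.43675163 -0.05291205  0.17465815] [-3.14125188e+00 -3.25357012e-03  7.31062285e-04]
nozzle 0.22 [346.  41. 388.  80.]
coupling 0.57 [230. 144. 290. 209.]
collar 0.83 [243. 180. 276. 201.]
collar 0.68 [344.  40. 390.  79.]
[[260.06540922 243.82001585]
 [259.60220849 202.58789673]] [[261.11183846 192.14356634]]
(array([0.007, 0.057, 0.064]), array([0.   , 0.   , 0.022]))
scene [305 177]
side [235 230]
```

View pics/e2.png

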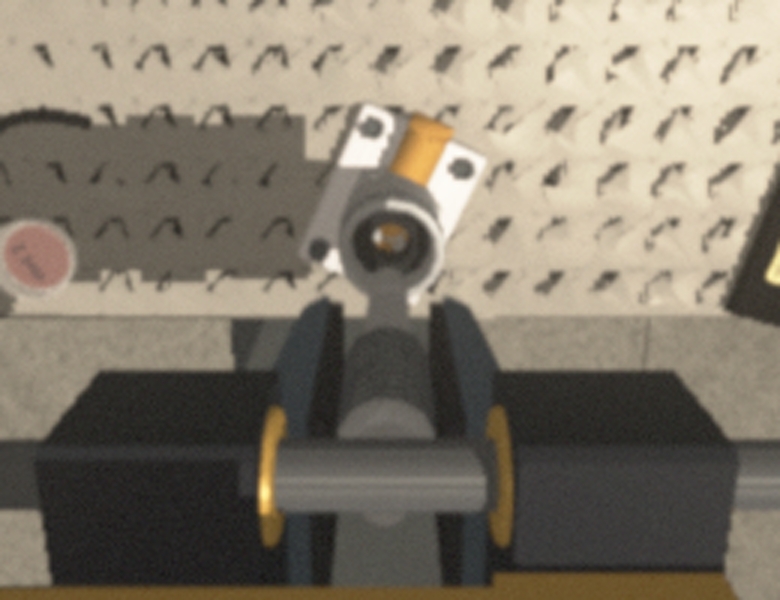

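View pics/e3.png

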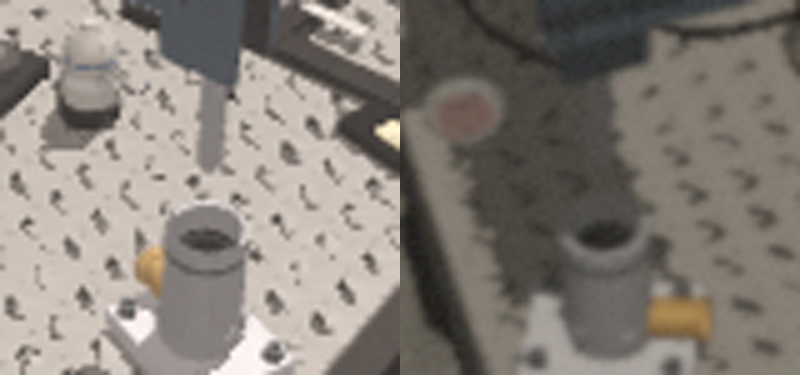

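Wrist crop: rim centre ~(391,247) with the stem tip at column ~388, just below it. In the scene crop the tip is at (208,168) and the rim at about (205,230).

```bash
python3 - <<'E'
from h import *
s=env.read_state();t=s["tool_pos"];print(t)
for n,o in(("scene",(265,137)),("side",(195,190))):
    p=proj(n,[t-[0,0,.063],t-[0,0,.03],[.437,-.055,.078],[.437,-.054,.078],[.436,-.055,.078]]);print(n,((p-o)*5).round(1).tolist())
z=np.load("e.npz")
a=z["im"][160:216,235:287,::-1];a=cv2.resize(a,(390,420),interpolation=2)
b=np.load("side_e.npy")[190:250,210:262,::-1];b=cv2.resize(cv2.convertScaleAbs(b,alpha=1.6),(364,420),interpolation=2)
cv2.imwrite("pics/f.png",np.hstack([a,b]))
E
```

```text
[ 0.43670607 -0.05363761  0.17496647]
scene [[204.3, 165.5], [208.7, 106.0], [201.0, 221.7], [199.8, 223.0], [203.0, 222.6]]
side [[200.3, 161.8], [196.4, 102.7], [205.7, 222.0], [205.0, 220.3], [203.4, 222.5]]
```

View pics/f.png

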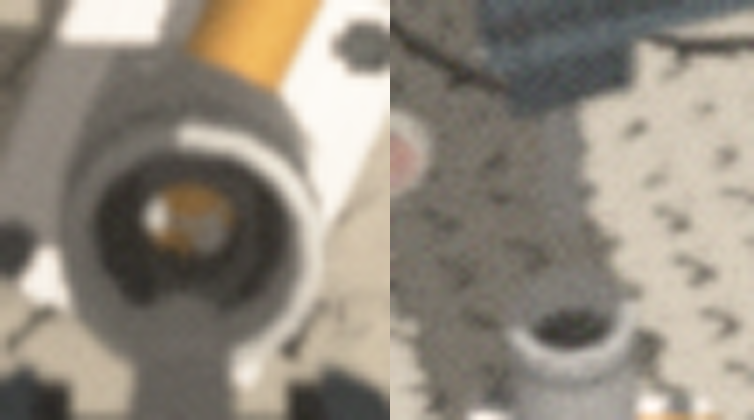

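apply_moves --plan '[0,0.01,0.04,0.3,0,0,0,0,0.01,0.04,0.8,0,0,0,0,0.01,0.04,1.15,0,0,0,0,0.01,0.04,1.3,0,0,0,0,0.01,0.04,1.4,0,0,0,0,0.01,0.04,1.5,0,0,0,0,0.01,0.04,1.5,0,0,0]'

```text
t: 7.1
tool_pos: [0.4369, -0.0555, 0.1299]
eef_rot: [3.142, -0.0, -0.0]
contact_force: [0.1, 0.8, 0.1]
grip_width: 0.0193
grip_force: 44.9
```

```bash
python3 -c "
from h import *
s=env.read_state();print(s['t'],s['tool_pos'],s['contact_force'],s['moment'],rel((.437,-.055,.128)))"
```

```text
7.1 [ 0.43692092 -0.05545881  0.1298692 ] [0.14150688 0.81519363 0.10497994] [0.04625927 0.03525979 0.01999893] (array([ 0.003, -0.015,  0.062]), array([ 0.001,  0.001, -0.001]))
```

apply_moves --plan '[0,0,0,0.05,0,0,0,0,0,0,0.1,0,0,0,0,0,0,0.15,0,0,0,0,0,0,0.2,0,0,0]'

```text
t: 7.5
tool_pos: [0.437, -0.0555, 0.124]
eef_rot: [3.141, -0.0, 0.0]
contact_force: [-0.7, 0.8, -0.7]
grip_width: 0.0194
grip_force: 44.9
```

apply_moves --plan '[0,0,0,0.04,0,0,0,0,0,0,0.08,0,0,0,0,0,0,0.12,0,0,0]'

```text
t: 7.8
tool_pos: [0.4366, -0.0551, 0.1202]
eef_rot: [-3.141, 0.0, 0.001]
contact_force: [-1.1, 2.4, -0.4]
grip_width: 0.0192
grip_force: 45.0
```

apply_moves --plan '[0,0,-0.02,0.04,0,0,0,0,0,-0.02,0.08,0,0,0,0,0,-0.02,0.12,0,0,0]'

```text
t: 8.1
tool_pos: [0.4368, -0.0549, 0.1166]
eef_rot: [3.141, -0.0, -0.001]
contact_force: [-1.4, 0.3, -0.9]
grip_width: 0.0194
grip_force: 44.9
```

apply_moves --plan '[0,0,0,0.04,0,0,0,0,0,0,0.08,0,0,0,0,0,0,0.12,0,0,0]'

```text
t: 8.4
tool_pos: [0.4366, -0.0546, 0.1133]
eef_rot: [-3.141, 0.001, 0.001]
contact_force: [-3.1, 1.4, 4.3]
grip_width: 0.0195
grip_force: 45.0
```

apply_moves --plan '[0,-0.02,-0.01,0.04,0,0,0,0,-0.02,-0.01,0.08,0,0,0,0,-0.02,-0.01,0.12,0,0,0]'

```text
t: 8.7
tool_pos: [0.4362, -0.0544, 0.1095]
eef_rot: [-3.141, 0.0, 0.0]
contact_force: [-2.9, 1.9, 1.9]
grip_width: 0.0189
grip_force: 45.0
```

apply_moves --plan '[0,0,0,0.04,0,0,0,0,0,0,0.08,0,0,0,0,0,0,0.12,0,0,0]'

```text
t: 9.0
tool_pos: [0.4362, -0.0544, 0.1058]
eef_rot: [-3.141, 0.0, 0.001]
contact_force: [-2.8, 1.8, 1.7]
grip_width: 0.0189
grip_force: 45.0
```

apply_moves --plan '[0,-0.02,-0.015,0.04,0,0,0,0,-0.02,-0.015,0.08,0,0,0,0,-0.02,-0.015,0.12,0,0,0,0,-0.02,-0.015,0.16,0,0,0]'

```text
t: 9.4
tool_pos: [0.4359, -0.0542, 0.1012]
eef_rot: [3.141, -0.0, 0.001]
contact_force: [-1.2, 0.6, 2.2]
grip_width: 0.0195
grip_force: 45.0
```

apply_moves --plan '[0,0,0,0.04,0,0,0,0,0,0,0.08,0,0,0,0,0,0,0.12,0,0,0]'

```text
t: 9.7
tool_pos: [0.4359, -0.0542, 0.0977]
eef_rot: [3.141, -0.0, 0.001]
contact_force: [-1.3, 0.7, 4.2]
grip_width: 0.019
grip_force: 45.0
```

Ejector spring is now felt. Smaller steps.

apply_moves --plan '[0,0,0,0.03,0,0,0,0,0,0,0.06,0,0,0,0,0,0,0.09,0,0,0]'

```text
t: 10.0
tool_pos: [0.436, -0.0542, 0.0951]
eef_rot: [3.141, -0.0, 0.001]
contact_force: [-1.2, -0.1, 6.0]
grip_width: 0.0193
grip_force: 45.0
```

apply_moves --plan '[0,0,0,0.025,0,0,0,0,0,0,0.05,0,0,0]'

```text
t: 10.2
tool_pos: [0.4363, -0.0541, 0.0935]
eef_rot: [3.141, -0.0, 0.002]
contact_force: [0.4, 1.0, 4.4]
grip_width: 0.0194
grip_force: 45.0
```

apply_moves --plan '[0,0,0,0.025,0,0,0,0,0,0,0.05,0,0,0]'

```text
t: 10.4
tool_pos: [0.4366, -0.0541, 0.0926]
eef_rot: [3.141, -0.0, 0.003]
contact_force: [-1.0, 0.9, 13.3]
grip_width: 0.0193
grip_force: 45.0
```

apply_moves --plan '[0,0,0,0.02,0,0,0,0,0,0,0.03,0,0,0]'

```text
t: 10.6
tool_pos: [0.4368, -0.0541, 0.0924]
eef_rot: [3.141, -0.0, 0.004]
contact_force: [-3.3, 1.6, 16.6]
grip_width: 0.0196
grip_force: 45.0
```

Solid stop. Relax and tug lightly to check the lock.

apply_moves --plan '[0,0,0,-0.05,0,0,0,0,0,0,-0.09,0,0,0,0,0,0,-0.11,0,0,0]'

```text
t: 10.9
tool_pos: [0.4361, -0.0541, 0.0942]
eef_rot: [3.141, -0.0, 0.002]
contact_force: [0.3, -0.1, -1.0]
grip_width: 0.019
grip_force: 44.9
```

```bash
python3 -c "
from h import *
s=env.read_state();print(s['t'],s['tool_pos'],s['contact_force'])"
```

```text
10.9 [ 0.43611103 -0.05410567  0.09419546] [ 0.25415229 -0.09691254 -1.0297277 ]
```

apply_moves --plan '[0,0,0,-0.03,0,0,0,0,0,0,-0.06,0,0,0]'

```text
t: 11.1
tool_pos: [0.4357, -0.0541, 0.0947]
eef_rot: [3.142, -0.0, -0.001]
contact_force: [5.4, -0.1, -19.2]
grip_width: 0.0195
grip_force: 44.9
```

It holds against 19 N: locked. Ease off, release, retreat straight up.

apply_moves --plan '[0,0,0,0.03,0,0,0,0,0,0,0.07,0,0,0,0,0,0,0.07,0,0,0]'

```text
t: 11.4
tool_pos: [0.4359, -0.0541, 0.0943]
eef_rot: [3.142, -0.0, 0.001]
contact_force: [2.1, 1.0, -3.0]
grip_width: 0.0193
grip_force: 44.9
```

apply_moves --plan '[60,0,0,0,0,0,0,60,0,0,0,0,0,0,60,0,0,0,0,0,0,60,0,0,0,0,0,0,60,0,0,0,0,0,0,60,0,0,-1,0,0,0,60,0,0,-2.5,0,0,0,60,0,0,-4,0,0,0,60,0,0,-5,0,0,0,60,0,0,-5,0,0,0]'

```text
t: 12.4
tool_pos: [0.4382, -0.0545, 0.2484]
eef_rot: [3.14, -0.0, 0.015]
contact_force: [-0.0, 0.6, 0.2]
grip_width: 0.0595
grip_force: 0.0
```

```bash
python3 look.py g nozzle coupling; python3 - <<'E'
from h import *
o=[]
for n in("scene","side"):
    im=env.read_camera(n);u,v=proj(n,[[.437,-.055,.09]])[0].astype(int)
    o.append(cv2.resize(im[v-40:v+35,u-40:u+40,::-1],(400,375),interpolation=2))
cv2.imwrite("pics/g3.png",np.hstack(o)); print(env.read_state()["t"])
E
```

```text
[ 0.43824325 -0.05445187  0.2484142 ] [ 3.13999442e+00 -9.00594651e-05  1.53119118e-02]
nozzle 0.6 [250. 174. 268. 199.]
coupling 0.71 [235. 140. 283. 191.]
12.65
```

View pics/g3.png

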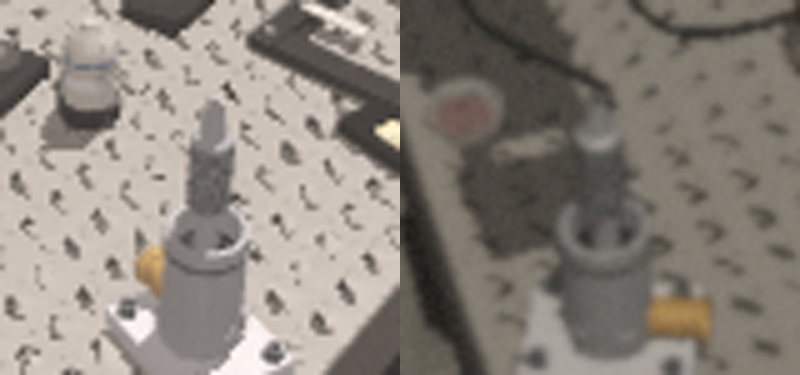

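The nozzle stands upright in the coupling in both views: spout at (213,110) in scene and (597,120) in side. The gripper is clear.

```bash
python3 -c "
from workcell import env
print(env.sign_off())"
```

```text
the job is handed in; nothing more can be done
None
```

The nozzle is locked in the coupling: it stopped solid at 13 to 17 N, held against a 19 N pull, and stayed upright after release. The collar springing back up I judged by feel, not by sight, and the job is handed in at about 12.7 s.

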